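# Set the incubator's knurled dial to its green mark and start it

## Task

On the small white vial incubator, rub the flat knurled dial clockwise with your fingertips, without gripping it, until it clicks into the next position with its yellow pointer at the green mark, and do not run on past that position. Then press the round blue start key fully down and let it come up again. Pick nothing up, and leave the vials in the heating block, the steel bowl and the sample cup where they stand.

Things in the scene. Friction and masses are not known exactly. Their poses are not given: they have to be found in the camera images.
- incubator: white bench incubator for test vials, fixed to the worktop, 180 x 220 mm, flat top 55 mm above the worktop; origin at the centre of its underside, x to its rear (away from the robot at yaw 0), y to its left, z up. On its top: the black dial at the front left, the blue start key at the front right, and at the rear right an aluminium block (66 x 76 mm, centre at x +45, y -62 mm, top 77 mm above the worktop) in which two vials stand.
- dial_centre (a point): point on the axis of the black knurled dial, at the height of its flat top face. The dial is a flat rubber-faced disc of 96 mm diameter and 14 mm height with an upright axis, too wide to grip and free all round its rim; its top is 70 mm above the worktop. It is turned by friction: a fingertip pressing it down (about 5 to 12 N) at some 30 mm from the axis and moving round the axis takes it along.
- dial (a joint): angle of the dial in rad, growing as it turns clockwise seen from above. Spring detents hold it at 0 (left-hand grey mark, where it starts), 0.70 (green mark) and 1.40 (right-hand grey mark); stops at -0.20 and 1.60. It takes up to about 0.09 N m to leave a detent; half-way, the dial snaps on by itself to the nearer one. Near a detent it rests within about 0.04 rad of it.
- green_mark (a point): middle of the green mark (17 x 9 mm) on the incubator's top, 66 mm from the dial's axis towards the incubator's +x (rear); a grey mark lies on either side of it, 0.70 rad away round the axis
- pointer_tip (a point): outer end of the yellow pointer line on the dial's top face, 46 mm from the axis; it turns with the dial
- start_key_top (a point): centre of the top face of the blue round start key (28 mm diameter) in a grey collar (44 mm diameter, rim 12 mm above the incubator's top); at rest the key's top is 22 mm above the incubator's top, 77 mm above the worktop; it moves with the key
- start_key (a joint): travel of the start key in m, 0 at rest, 0.006 fully down; a spring returns it, 1.2 N at rest to 4 N fully down, at a hard stop
- vial_1_mid (a point): centre (half-way up) of the yellow vial with green cap, 17 mm diameter, 47 mm high, standing loose in the heating block; its top is 106 mm above the worktop. Leave it alone
- vial_2_mid (a point): centre (half-way up) of the purple vial with blue cap, 17 mm diameter, 47 mm high, standing loose in the heating block; its top is 106 mm above the worktop. Leave it alone
- gallipot_mid (a point): centre (half-way up) of the loose steel bowl, 74 mm diameter, 34 mm high, to the left of the incubator. Leave it alone
- sample_cup_mid (a point): centre (half-way up) of the loose white sample cup with blue lid, 69 mm diameter, 78 mm high, to the right of the incubator. Leave it alone

How it is judged:
By the outcome, as a careful person would: the job done as asked, in the order asked, and still so for the second after the job is handed in, with the robot touching nothing.
It also fails if it takes over 48 s, if anything falls off the work surface, if the arm or the gripper's body presses on something with over 40 N, if the wrist force passes 120 N, or if a joint passes its speed limit or range.

## Robot

A 6-joint arm with a two-finger parallel gripper is mounted at the origin on a cart in front of the work surface, level with it; the furniture and walls round the work are solid. World frame = base frame: x ahead of the robot, y to its left, z up, the work surface at z = 0. Lengths are in m, angles in degrees, forces in N, time in s.
With the tool pointing down it reaches from about 0.35 to 0.875 m from the base axis. Payload 4.2 kg.
Tool frame: the origin (TCP) lies midway between the tips of the shut fingers; the grasp point (between the pads) lies 19 mm behind it; z points along the fingers, y is the line along which they close (so a half turn about z gives the same grasp; the last joint's range is limited). The gripper opens to 87 mm and grips with 3 to 60 N. Pads are 19 mm wide; open, the fingers measure 117 mm over their backs; the gripper's body (75 mm by 190 mm) begins 51 mm behind the grasp point.
Start: joints at [-55.714, 22.042, 0.453, 0, -68.411, -14.817], TCP at [0.208, -0.589, 0.223] pointing down, gripper open.
Joint ranges: [-179.83, 179.83], [-69.29, 118.12], [-61.27, 80.66], [-181.25, 117.63], [-171.15, -9.14], [-177.46, 177.46]. Speed limits (degrees/s): [159.86, 159.86, 180, 180, 180, 180].

## Interface

Orientations are given as a 3x3 rotation matrix whose columns are the frame's x, y, z axes.
In Python, from station import sense, capture, camera_params, finish_job gives the robot as it stands.
- The arm moves only by the tool drive_tool, never from a script. Its argument "rows" is a list of rows, each an object of numbers: "tx", "ty", "tz": the shift along the tool's x, y, z in cm; "ax", "ay", "az": the turn, a rotation vector about the tool's x, y, z in rad; "claw": the finger opening in cm, from 0 to 8.7. In form: [{"tx": .., "ty": .., "tz": .., "ax": .., "ay": .., "az": .., "claw": ..}, ...]. A call has 1 to 10 rows; each row shifts and turns the commanded pose from where the row before left it, along the tool's axes as they then stand; what a row does not reach is not made up. A row lasts 1/12 s, in which the tool goes at most 41.7 mm and 7.16 degrees, less where a joint would pass 70% of its speed; a pose out of reach is approached as far as the arm can. A call with a gripper value outside its range is refused whole. The fingers move at their own pace and stop on an object; the grip force is fixed at half the most. Time passes only in rows, so rows that do not move let the fingers close. It gives the time, the measured TCP pose, the force, the opening and the grip force at its end, in the units of the state.
- sense(): the state, without advancing time (a new reading comes with each control period).
- capture(name): name is "side" or "top"; returns (picture, depth): 480x640x3 uint8, red, green, blue; 480x640 float32, m along the optical axis (not along the pixel's ray), 0 where there is no reading.
- camera_params(name): a dict with "intrinsics" (3x3 intrinsics, pixels), "R" (3x3) and "t" (3): a world point X has camera coordinates R X + t. Camera axes: x right, y down, z forward; pixel columns grow to the right and rows downward; lengths in m; the calibration is good to about 2 mm. A picture is of the moment at which its call begins. camera_params takes no time and is no camera call.
- finish_job(): hands the job in; it is judged then, once.
The state is a dict: "time_s": time; "joints": joint angles; "joint_velocities": joint speeds; "effort": joint torques, N m; "tcp_pos": TCP position; "ee_rot": TCP orientation; "wrist_force": force on the tool from outside, world axes, zero at the start; "moment": the same for the moment, N m; "gripper_width": opening from 0.0 (shut) to 1.0 (fully open); "gripper_force": force on a finger pad.
Only numpy, scipy, OpenCV 4.12 (cv2) and the standard library are available. Lean on these libraries where they do the work, as an engineer would, in place of code of your own. Each camera call takes 0.05 s, during which the arm holds its last target. There are 200 camera calls.

## Working session

There is one attempt and no reset: what is moved stays moved. The work goes in short steps, Python scripts to look and compute and a tool call to move; the robot and the scene stay as the last step left them, time stands still between calls to the robot, and variables do not carry over. Pictures are saved under pics/ and viewed, at most 10 in all, crops included, and the job is handed in when it is done.

Besides the shell and the picture viewer there is one more tool, called after "Emit:" as name([rows], argument=value, ...), one row to a line, values as JSON. drive_tool: Moves the arm, as the interface text tells. Its arguments: {"type":"object","properties":{"rows":{"type":"array"}},"required":["rows"]}

```bash
mkdir -p pics
python3 - <<'E'
from station import *
import cv2,numpy as np
s=sense();print(s['time_s'],s['tcp_pos'],np.round(s['ee_rot'],3).tolist(),s['wrist_force'],s['gripper_width'])
for n in('top','side'):
    p,d=capture(n);cv2.imwrite(f'pics/{n}0.png',p[:,:,::-1]);np.save(f'{n}0.npy',d)
    print(n,camera_params(n))
E
```

```text
0.0 [ 0.20813587 -0.58867366  0.2214824 ] [[-0.943, -0.333, -0.001], [-0.333, 0.943, 0.002], [0.0, 0.002, -1.0]] [-0.5671746   0.19528751  0.08414781] 0.9985409733729923
top {'intrinsics': array([[436.98556002,   0.        , 315.43516663],
       [  0.        , 436.98556002, 237.64857325],
       [  0.        ,   0.        ,   1.        ]]), 'R': array([[-0.00958748, -0.999928  , -0.00721683],
       [-0.98715205,  0.01061565, -0.15943068],
       [ 0.15949581,  0.00559557, -0.98718275]]), 't': array([-0.04250836,  0.56893501,  0.99231499])}
side {'intrinsics': array([[440.78735586,   0.        , 321.93348509],
       [  0.        , 440.78735586, 234.7978244 ],
       [  0.        ,   0.        ,   1.        ]]), 'R': array([[ 0.99978491,  0.02044421, -0.00348955],
       [ 0.00795006, -0.53317774, -0.84596589],
       [-0.01915565,  0.84575619, -0.53322559]]), 't': array([-0.55635154,  0.04311216,  1.04863216])}
```

View pics/top0.png

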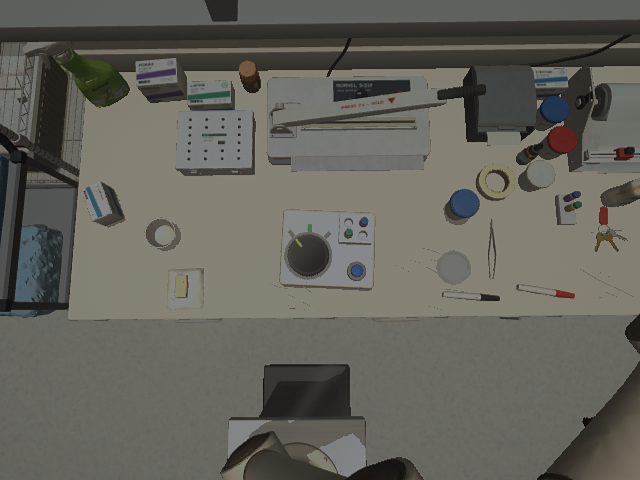

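View pics/side0.png

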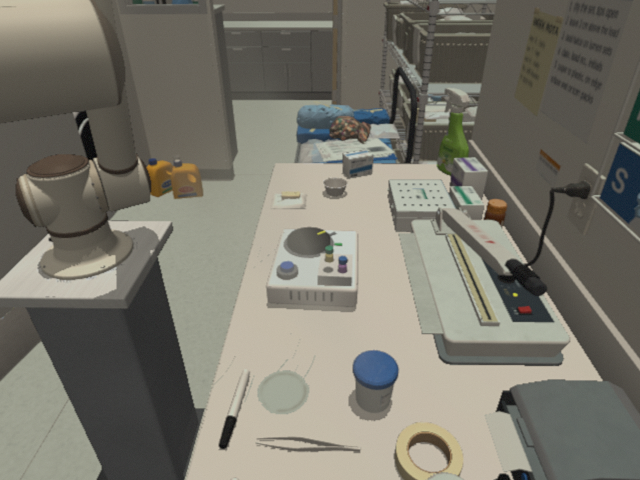

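The top picture shows the dial at about (308,256), its yellow pointer at about (298,243), the green mark at (310,228) and the blue key at (357,271). In the side picture the dial is at (310,240) and the key at (287,268). I'll measure these next.

```bash
cat > h.py <<'E'
from station import *
import cv2,numpy as np
def ray(n,uv,z):
    c=camera_params(n);K,R,t=c['intrinsics'],c['R'],c['t']
    o=-R.T@t;d=R.T@np.linalg.solve(K,[uv[0],uv[1],1]);return o+d*(z-o[2])/d[2]
def proj(n,X):
    c=camera_params(n);q=c['intrinsics']@(c['R']@np.array(X)+c['t']);return q[:2]/q[2]
def blobs(n,hsv,lo,hi,box):
    m=cv2.inRange(hsv,lo,hi);k=np.zeros_like(m);x0,y0,x1,y1=box;k[y0:y1,x0:x1]=m[y0:y1,x0:x1]
    N,l,st,ce=cv2.connectedComponentsWithStats(k)
    return [(st[i,4],ce[i]) for i in range(1,N) if st[i,4]>5]
E
python3 - <<'E'
from h import *
for n,box,db in(('top',(275,205,380,292),(283,230,335,280)),('side',(262,222,362,308),(275,222,340,258))):
    im=cv2.imread(f'pics/{n}0.png');h=cv2.cvtColor(im,cv2.COLOR_BGR2HSV);d=np.load(f'{n}0.npy')
    for nm,lo,hi,z in(('green',(45,90,60),(85,255,255),.055),('yellow',(22,110,90),(34,255,255),.07),('blue',(100,90,60),(125,255,255),.077),('dark',(0,0,0),(180,255,95),.07)):
        for a,c in blobs(n,h,lo,hi,db if nm=='dark' else box):
            if nm=='dark' and a<200: continue
            c2=camera_params(n);u,v=c;zz=d[int(round(v)),int(round(u))]
            P=c2['R'].T@(np.linalg.solve(c2['intrinsics'],[u,v,1])*zz-c2['t'])
            print(n,nm,a,np.round(c,1),np.round(ray(n,c,z),4),'depth',np.round(P,4))
im=cv2.imread('pics/top0.png')[200:300,265:390];im2=cv2.imread('pics/side0.png')[215:315,255:375]
cv2.imwrite('pics/c0.png',np.hstack([cv2.resize(im,(400,320),interpolation=2),cv2.resize(im2,(384,320),interpolation=2)]))
E
```

```text
top green 18 [309.  227.5] [ 0.5914 -0.0334  0.055 ] depth [ 0.5911 -0.0334  0.0563]
top green 35 [348.5 231.9] [ 0.5798 -0.1263  0.055 ] depth [ 0.571  -0.1227  0.1056]
top yellow 20 [298.5 242.5] [ 0.5536 -0.0091  0.07  ] depth [ 0.5533 -0.0092  0.072 ]
top blue 37 [363.9 220.2] [ 0.6032 -0.1611  0.077 ] depth [ 0.5972 -0.1579  0.1065]
top blue 112 [356.5 270.3] [ 0.4872 -0.1411  0.077 ] depth [ 0.487  -0.141   0.0787]
top dark 1384 [308.  254.9] [ 0.5244 -0.0309  0.07  ] depth [ 0.5245 -0.0309  0.0689]
side green 7 [338. 244.] [ 0.593  -0.0358  0.055 ] depth [ 0.5931 -0.0349  0.0544]
side green 19 [328.8 247.6] [ 0.5727 -0.0504  0.055 ] depth [ 0.573  -0.128   0.1071]
side yellow 17 [320.6 232.3] [ 0.5541 -0.0114  0.07  ] depth [ 0.554  -0.0103  0.0693]
side blue 28 [342.4 258.6] [ 0.6007 -0.1227  0.077 ] depth [ 0.5993 -0.1655  0.1073]
side dark 454 [318.1 240.3] [ 0.5492 -0.0447  0.07  ] depth [ 0.5492 -0.0447  0.07  ]
```

View pics/c0.png

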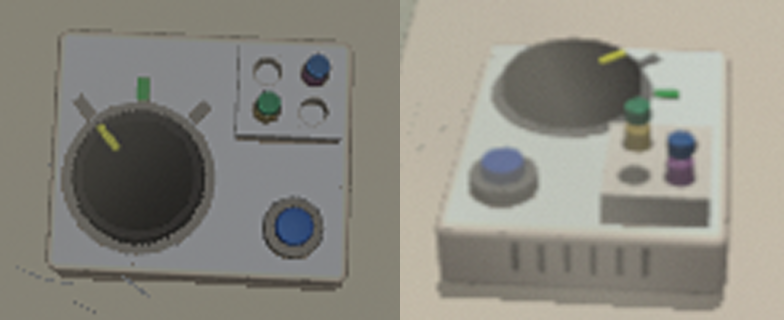

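The crop shows the dial centre at about (0.525,-0.0315), the pointer at the left grey mark and the key at (0.487,-0.141). Centre to green mark comes out at 66.7 mm against 66 given, and the yaw is about -2°. I'll start moving: align the tool, shut the fingers and travel across.

Emit:
drive_tool([
  {"az":0.113,"claw":0},
  {"az":0.113,"claw":0},
  {"az":0.113,"claw":0},
  {"tx":-1.6,"ty":3.0,"claw":0},
  {"tx":-1.6,"ty":3.0,"claw":0},
  {"tx":-1.6,"ty":3.0,"claw":0},
  {"tx":-1.6,"ty":3.0,"claw":0},
  {"tx":-1.6,"ty":3.0,"claw":0},
  {"tx":-1.6,"ty":3.0,"claw":0},
  {"tx":-1.6,"ty":3.0,"claw":0},
])

```text
invalid input at $.rows[0]: expected keys tx, ty, tz, ax, ay, az, claw
```

Emit:
drive_tool([
  {"tx":-1.6,"ty":3.0,"claw":0},
  {"tx":-1.6,"ty":3.0,"claw":0},
  {"tx":-1.6,"ty":3.0,"claw":0},
  {"tx":-1.6,"ty":3.0,"claw":0},
  {"tx":-1.6,"ty":3.0,"claw":0},
  {"tx":-1.6,"ty":3.0,"claw":0},
  {"tx":-1.6,"ty":3.0,"claw":0},
  {"tx":-1.6,"ty":3.0,"claw":0},
  {"tx":-1.6,"ty":3.0,"claw":0},
  {"claw":0},
])

```text
invalid input at $.rows[0]: expected keys tx, ty, tz, ax, ay, az, claw
```

All keys are needed in every row.

Emit:
drive_tool([
  {"tx":0,"ty":0,"tz":0,"ax":0,"ay":0,"az":0.113,"claw":0},
  {"tx":0,"ty":0,"tz":0,"ax":0,"ay":0,"az":0.113,"claw":0},
  {"tx":0,"ty":0,"tz":0,"ax":0,"ay":0,"az":0.113,"claw":0},
  {"tx":-1.6,"ty":3.0,"tz":0,"ax":0,"ay":0,"az":0,"claw":0},
  {"tx":-1.6,"ty":3.0,"tz":0,"ax":0,"ay":0,"az":0,"claw":0},
  {"tx":-1.6,"ty":3.0,"tz":0,"ax":0,"ay":0,"az":0,"claw":0},
  {"tx":-1.6,"ty":3.0,"tz":0,"ax":0,"ay":0,"az":0,"claw":0},
  {"tx":-1.6,"ty":3.0,"tz":0,"ax":0,"ay":0,"az":0,"claw":0},
  {"tx":-1.6,"ty":3.0,"tz":0,"ax":0,"ay":0,"az":0,"claw":0},
  {"tx":-1.6,"ty":3.0,"tz":0,"ax":0,"ay":0,"az":0,"claw":0},
])

```text
time_s: 0.93
tcp_pos: [0.3204, -0.3775, 0.2222]
ee_rot: [[-1.0, -0.0, -0.0], [-0.0, 1.0, 0.001], [0.0, 0.001, -1.0]]
wrist_force: [1.8, -0.4, -0.0]
gripper_width: 0.325
gripper_force: 0.0
```

Emit:
drive_tool([
  {"tx":-1.6,"ty":3.0,"tz":0,"ax":0,"ay":0,"az":0,"claw":0},
  {"tx":-1.6,"ty":3.0,"tz":0,"ax":0,"ay":0,"az":0,"claw":0},
  {"tx":-1.6,"ty":3.0,"tz":0,"ax":0,"ay":0,"az":0,"claw":0},
  {"tx":-1.6,"ty":3.0,"tz":0,"ax":0,"ay":0,"az":0,"claw":0},
  {"tx":-1.6,"ty":3.0,"tz":0,"ax":0,"ay":0,"az":0,"claw":0},
  {"tx":-1.6,"ty":3.0,"tz":0,"ax":0,"ay":0,"az":0,"claw":0},
  {"tx":-1.6,"ty":3.0,"tz":0,"ax":0,"ay":0,"az":0,"claw":0},
  {"tx":-1.6,"ty":3.0,"tz":0,"ax":0,"ay":0,"az":0,"claw":0},
  {"tx":-1.6,"ty":3.0,"tz":0,"ax":0,"ay":0,"az":0,"claw":0},
  {"tx":0,"ty":0,"tz":0,"ax":0,"ay":0,"az":0,"claw":0},
])

```text
time_s: 1.77
tcp_pos: [0.4662, -0.1053, 0.2223]
ee_rot: [[-1.0, -0.006, 0.001], [-0.006, 1.0, 0.0], [-0.001, 0.0, -1.0]]
wrist_force: [-0.7, 0.1, -0.9]
gripper_width: 0.002
gripper_force: 0.0
```

Emit:
drive_tool([
  {"tx":-1.5,"ty":3.2,"tz":0,"ax":0,"ay":0,"az":0,"claw":0},
  {"tx":-1.5,"ty":3.15,"tz":0,"ax":0,"ay":0,"az":0,"claw":0},
  {"tx":0,"ty":0,"tz":3,"ax":0,"ay":0,"az":0,"claw":0},
  {"tx":0,"ty":0,"tz":3,"ax":0,"ay":0,"az":0,"claw":0},
  {"tx":0,"ty":0,"tz":3,"ax":0,"ay":0,"az":0,"claw":0},
  {"tx":0,"ty":0,"tz":2.5,"ax":0,"ay":0,"az":0,"claw":0},
  {"tx":0,"ty":0,"tz":1.5,"ax":0,"ay":0,"az":0,"claw":0},
  {"tx":0,"ty":0,"tz":0.7,"ax":0,"ay":0,"az":0,"claw":0},
  {"tx":0,"ty":0,"tz":0.3,"ax":0,"ay":0,"az":0,"claw":0},
  {"tx":0,"ty":0,"tz":0,"ax":0,"ay":0,"az":0,"claw":0},
])

```text
time_s: 2.6
tcp_pos: [0.4939, -0.0457, 0.0824]
ee_rot: [[-1.0, -0.001, -0.0], [-0.001, 1.0, -0.0], [0.0, -0.0, -1.0]]
wrist_force: [0.2, -0.1, 0.4]
gripper_width: 0.0
gripper_force: 0.0
```

Run:
```python
from h import *
for i in range(2):
  p,d=capture('side');s=sense();print(s['tcp_pos'],s['wrist_force'])
print(proj('side',s['tcp_pos']))
cv2.imwrite('pics/s1.png',cv2.resize(p[170:320,230:400,::-1],(680,600),interpolation=2))
```

```text
[ 0.49448706 -0.04554543  0.08317437] [ 0.12445295 -1.04903807  0.45910716]
[ 0.49471756 -0.04547401  0.08356067] [0.05822861 0.01550457 0.83565835]
[292.90767504 235.07509478]
```

View pics/s1.png

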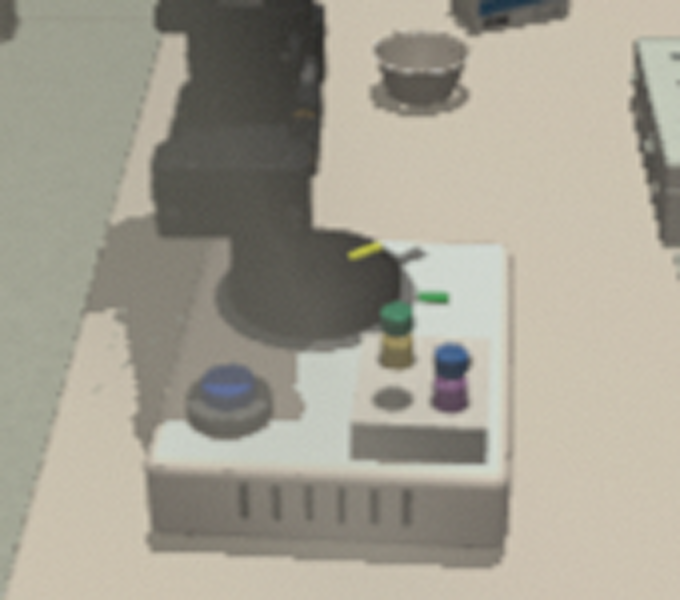

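The side view shows the fingers above the near half of the dial, with the pointer and green mark both visible. I'll descend gently.

Emit:
drive_tool([
  {"tx":0,"ty":0,"tz":0.5,"ax":0,"ay":0,"az":0,"claw":0},
  {"tx":0,"ty":0,"tz":0.4,"ax":0,"ay":0,"az":0,"claw":0},
  {"tx":0,"ty":0,"tz":0.2,"ax":0,"ay":0,"az":0,"claw":0},
  {"tx":0,"ty":0,"tz":0.1,"ax":0,"ay":0,"az":0,"claw":0},
  {"tx":0,"ty":0,"tz":0,"ax":0,"ay":0,"az":0,"claw":0},
  {"tx":0,"ty":0,"tz":0,"ax":0,"ay":0,"az":0,"claw":0},
])

```text
time_s: 3.2
tcp_pos: [0.494, -0.0455, 0.0706]
ee_rot: [[-1.0, -0.001, 0.0], [-0.001, 1.0, 0.0], [-0.0, 0.0, -1.0]]
wrist_force: [0.6, -0.2, -0.6]
gripper_width: 0.008
gripper_force: 0.0
```

Emit:
drive_tool([
  {"tx":0,"ty":0,"tz":0.1,"ax":0,"ay":0,"az":0,"claw":0},
  {"tx":0,"ty":0,"tz":0,"ax":0,"ay":0,"az":0,"claw":0},
  {"tx":0,"ty":0,"tz":0,"ax":0,"ay":0,"az":0,"claw":0},
])

```text
time_s: 3.45
tcp_pos: [0.4942, -0.0456, 0.0704]
ee_rot: [[-1.0, -0.001, 0.001], [-0.001, 1.0, -0.0], [-0.001, -0.0, -1.0]]
wrist_force: [-2.0, -0.5, 5.0]
gripper_width: 0.006
gripper_force: 2.6
```

Emit:
drive_tool([
  {"tx":0,"ty":0,"tz":0.05,"ax":0,"ay":0,"az":0,"claw":0},
  {"tx":0,"ty":0,"tz":0,"ax":0,"ay":0,"az":0,"claw":0},
  {"tx":0,"ty":0,"tz":0,"ax":0,"ay":0,"az":0,"claw":0},
])

```text
time_s: 3.7
tcp_pos: [0.4942, -0.0457, 0.0703]
ee_rot: [[-1.0, -0.002, 0.001], [-0.002, 1.0, -0.001], [-0.001, -0.001, -1.0]]
wrist_force: [-3.4, -0.9, 7.3]
gripper_width: 0.007
gripper_force: 4.1
```

Emit:
drive_tool([
  {"tx":0.1,"ty":0.25,"tz":0,"ax":0,"ay":0,"az":0,"claw":0},
  {"tx":0.08,"ty":0.25,"tz":0,"ax":0,"ay":0,"az":0,"claw":0},
  {"tx":0.06,"ty":0.25,"tz":0,"ax":0,"ay":0,"az":0,"claw":0},
  {"tx":0.04,"ty":0.25,"tz":0,"ax":0,"ay":0,"az":0,"claw":0},
])

```text
time_s: 4.03
tcp_pos: [0.4921, -0.0361, 0.0704]
ee_rot: [[-1.0, -0.002, 0.002], [-0.002, 1.0, -0.001], [-0.002, -0.001, -1.0]]
wrist_force: [-0.8, -3.2, 6.3]
gripper_width: 0.005
gripper_force: 3.0
```

```bash
cat > ang.py <<'E'
from h import *
C=np.array([.525,-.0315])
for n,box in(('side',(300,222,350,262)),('top',(283,230,335,280))):
    p,_=capture(n);h=cv2.cvtColor(p,cv2.COLOR_RGB2HSV)
    for a,c in blobs(n,h,(22,110,90),(34,255,255),box):
        P=ray(n,c,.07)[:2]-C;print(n,a,c,'dial est',np.arctan2(.0200,.0291)-np.arctan2(P[1],P[0])+.02,np.hypot(*P))
s=sense();print(s['time_s'],s['tcp_pos'],s['wrist_force'])
E
python3 ang.py
```

```text
side 20 [322.4  233.65] dial est 0.2110815695834982 0.03611718258796922
4.1333 [ 0.49205288 -0.03578965  0.07034523] [-0.94356289 -2.13144382  6.53470822]
```

The finger has moved about 0.30 rad and the dial about 0.21 rad, so it is following. I'll continue.

Emit:
drive_tool([
  {"tx":0.02,"ty":0.25,"tz":0,"ax":0,"ay":0,"az":0,"claw":0},
  {"tx":0.0,"ty":0.25,"tz":0,"ax":0,"ay":0,"az":0,"claw":0},
  {"tx":-0.02,"ty":0.25,"tz":0,"ax":0,"ay":0,"az":0,"claw":0},
  {"tx":-0.03,"ty":0.25,"tz":0,"ax":0,"ay":0,"az":0,"claw":0},
])

```text
time_s: 4.47
tcp_pos: [0.4925, -0.0256, 0.0704]
ee_rot: [[-1.0, -0.001, 0.003], [-0.001, 1.0, -0.0], [-0.003, -0.0, -1.0]]
wrist_force: [-1.1, -0.3, 6.1]
gripper_width: 0.009
gripper_force: 3.2
```

```bash
python3 ang.py
```

```text
side 22 [323.68181818 235.63636364] dial est 0.4530371327835719 0.036640685526529077
4.5667 [ 0.49261803 -0.0250582   0.07038765] [-0.54790668  1.10633479  6.79244887]
```

The dial is past half-way: it reads about 0.45 rad and the tangential force has changed sign. A little further, then lift off.

Emit:
drive_tool([
  {"tx":-0.05,"ty":0.2,"tz":0,"ax":0,"ay":0,"az":0,"claw":0},
  {"tx":-0.07,"ty":0.2,"tz":0,"ax":0,"ay":0,"az":0,"claw":0},
  {"tx":0,"ty":0,"tz":0,"ax":0,"ay":0,"az":0,"claw":0},
  {"tx":0,"ty":0,"tz":-0.3,"ax":0,"ay":0,"az":0,"claw":0},
  {"tx":0,"ty":0,"tz":-1.5,"ax":0,"ay":0,"az":0,"claw":0},
  {"tx":0,"ty":0,"tz":-3,"ax":0,"ay":0,"az":0,"claw":0},
  {"tx":0,"ty":0,"tz":-3,"ax":0,"ay":0,"az":0,"claw":0},
  {"tx":0,"ty":0,"tz":0,"ax":0,"ay":0,"az":0,"claw":0},
])

```text
time_s: 5.23
tcp_pos: [0.4964, -0.0211, 0.1527]
ee_rot: [[-1.0, -0.002, 0.011], [-0.002, 1.0, 0.001], [-0.011, 0.001, -1.0]]
wrist_force: [1.3, 1.6, 0.7]
gripper_width: 0.006
gripper_force: 0.0
```

```bash
python3 ang.py
```

```text
side 21 [324.66666667 237.57142857] dial est 0.6684558206600336 0.038467982690613925
5.3333 [ 0.49309762 -0.0213349   0.14821531] [ 0.2335688   0.24587504 -0.5941853 ]
```

The dial has clicked in at about 0.67–0.70 rad. Next, move above the key.

Emit:
drive_tool([
  {"tx":0.2,"ty":-3,"tz":0,"ax":0,"ay":0,"az":0,"claw":0},
  {"tx":0.2,"ty":-3,"tz":0,"ax":0,"ay":0,"az":0,"claw":0},
  {"tx":0.2,"ty":-3,"tz":0,"ax":0,"ay":0,"az":0,"claw":0},
  {"tx":0,"ty":-3,"tz":0,"ax":0,"ay":0,"az":0,"claw":0},
  {"tx":0,"ty":0,"tz":2.5,"ax":0,"ay":0,"az":0,"claw":0},
  {"tx":0,"ty":0,"tz":2.5,"ax":0,"ay":0,"az":0,"claw":0},
  {"tx":0,"ty":0,"tz":0.8,"ax":0,"ay":0,"az":0,"claw":0},
  {"tx":0,"ty":0,"tz":0,"ax":0,"ay":0,"az":0,"claw":0},
  {"tx":0,"ty":0,"tz":0,"ax":0,"ay":0,"az":0,"claw":0},
])

```text
time_s: 6.08
tcp_pos: [0.4865, -0.1414, 0.0886]
ee_rot: [[-1.0, -0.002, -0.002], [-0.002, 1.0, -0.0], [0.002, -0.0, -1.0]]
wrist_force: [0.2, 0.4, -0.1]
gripper_width: 0.01
gripper_force: 0.0
```

Run:
```python
from h import *
p,d=capture('side');s=sense();print(s['tcp_pos'],s['wrist_force'])
cv2.imwrite('pics/s2.png',cv2.resize(p[170:320,230:400,::-1],(680,600),interpolation=2))
```

```text
[ 0.48726615 -0.14133896  0.08951624] [-0.26956314  0.62010121 -0.14266823]
```

View pics/s2.png

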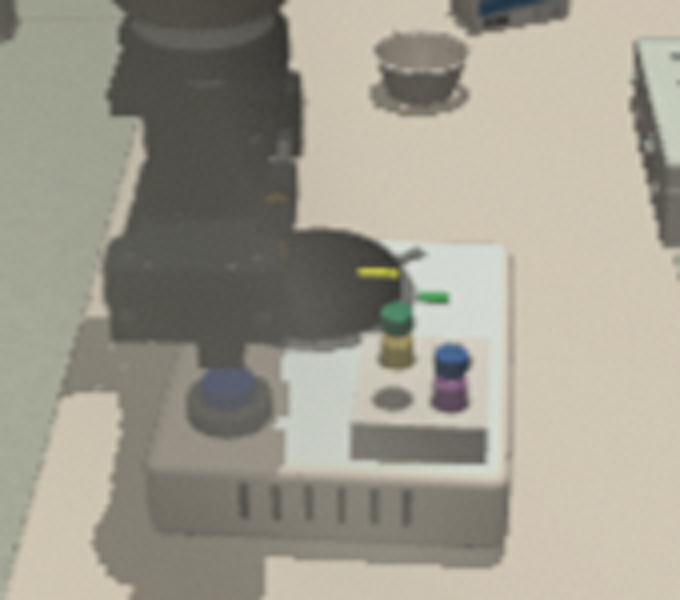

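The pointer (at about (378,272) in the crop) lines up with the green mark at (433,297), allowing for the height difference. The fingertips are centred over the blue key. Pressing now.

Emit:
drive_tool([
  {"tx":0,"ty":0,"tz":0.6,"ax":0,"ay":0,"az":0,"claw":0},
  {"tx":0,"ty":0,"tz":0.5,"ax":0,"ay":0,"az":0,"claw":0},
  {"tx":0,"ty":0,"tz":0.4,"ax":0,"ay":0,"az":0,"claw":0},
  {"tx":0,"ty":0,"tz":0.3,"ax":0,"ay":0,"az":0,"claw":0},
  {"tx":0,"ty":0,"tz":0.1,"ax":0,"ay":0,"az":0,"claw":0},
  {"tx":0,"ty":0,"tz":0,"ax":0,"ay":0,"az":0,"claw":0},
  {"tx":0,"ty":0,"tz":0,"ax":0,"ay":0,"az":0,"claw":0},
])

```text
time_s: 6.72
tcp_pos: [0.4873, -0.1413, 0.0714]
ee_rot: [[-1.0, -0.002, 0.002], [-0.002, 1.0, -0.0], [-0.002, -0.0, -1.0]]
wrist_force: [-1.5, 3.5, 9.2]
gripper_width: 0.003
gripper_force: 4.2
```

Emit:
drive_tool([
  {"tx":0,"ty":0,"tz":0.1,"ax":0,"ay":0,"az":0,"claw":0},
  {"tx":0,"ty":0,"tz":0,"ax":0,"ay":0,"az":0,"claw":0},
  {"tx":0,"ty":0,"tz":0,"ax":0,"ay":0,"az":0,"claw":0},
])

```text
time_s: 6.97
tcp_pos: [0.4874, -0.1412, 0.0712]
ee_rot: [[-1.0, -0.002, 0.002], [-0.002, 1.0, -0.0], [-0.002, -0.0, -1.0]]
wrist_force: [-4.0, 3.3, 13.5]
gripper_width: 0.005
gripper_force: 7.1
```

Emit:
drive_tool([
  {"tx":0,"ty":0,"tz":-0.3,"ax":0,"ay":0,"az":0,"claw":0},
  {"tx":0,"ty":0,"tz":-0.6,"ax":0,"ay":0,"az":0,"claw":0},
  {"tx":0,"ty":0,"tz":-2.5,"ax":0,"ay":0,"az":0,"claw":0},
  {"tx":0,"ty":0,"tz":-3,"ax":0,"ay":0,"az":0,"claw":0},
  {"tx":0,"ty":0,"tz":-3,"ax":0,"ay":0,"az":0,"claw":0},
  {"tx":1.5,"ty":-3,"tz":-3,"ax":0,"ay":0,"az":0,"claw":0},
  {"tx":1.5,"ty":-3,"tz":0,"ax":0,"ay":0,"az":0,"claw":0},
  {"tx":1.5,"ty":-3,"tz":0,"ax":0,"ay":0,"az":0,"claw":0},
  {"tx":1.5,"ty":-3,"tz":0,"ax":0,"ay":0,"az":0,"claw":0},
  {"tx":1.5,"ty":-3,"tz":0,"ax":0,"ay":0,"az":0,"claw":0},
])

```text
time_s: 7.8
tcp_pos: [0.4116, -0.2904, 0.191]
ee_rot: [[-1.0, -0.001, -0.0], [-0.001, 1.0, 0.0], [0.0, 0.0, -1.0]]
wrist_force: [0.8, 0.2, 1.2]
gripper_width: 0.002
gripper_force: 0.0
```

Emit:
drive_tool([
  {"tx":1,"ty":-3,"tz":0,"ax":0,"ay":0,"az":0,"claw":0},
  {"tx":1,"ty":-3,"tz":0,"ax":0,"ay":0,"az":0,"claw":0},
  {"tx":1,"ty":-3,"tz":0,"ax":0,"ay":0,"az":0,"claw":0},
  {"tx":1,"ty":-3,"tz":0,"ax":0,"ay":0,"az":0,"claw":0},
  {"tx":0,"ty":0,"tz":0,"ax":0,"ay":0,"az":0,"claw":0},
  {"tx":0,"ty":0,"tz":0,"ax":0,"ay":0,"az":0,"claw":0},
])

```text
time_s: 8.3
tcp_pos: [0.3718, -0.4104, 0.19]
ee_rot: [[-1.0, 0.003, -0.001], [0.003, 1.0, 0.001], [0.001, 0.001, -1.0]]
wrist_force: [-0.1, -0.3, -0.6]
gripper_width: 0.004
gripper_force: 0.0
```

```bash
python3 ang.py
python3 - <<'E'
from h import *
p,d=capture('top')
c=camera_params('top');u,v=356.5,270.3
print(c['R'].T@(np.linalg.solve(c['intrinsics'],[u,v,1])*np.median(d[269:272,355:358])-c['t']))
h=cv2.cvtColor(p,cv2.COLOR_RGB2HSV)
print(blobs('top',h,(100,90,60),(125,255,255),(275,205,380,292)))
cv2.imwrite('pics/t3.png',cv2.resize(p[190:310,120:520,::-1],(800,240),interpolation=2))
E
```

```text
side 21 [324.66666667 237.57142857] dial est 0.6684558206600336 0.038467982690613925
top 18 [308.5 239. ] dial est 0.6448433048262234 0.036523843380908444
8.4 [ 0.37262026 -0.40889563  0.19041903] [ 1.14670134  0.52330343 -0.50569564]
[ 0.48719986 -0.14107306  0.07709241]
[(np.int32(36), array([363.94444444, 220.25      ])), (np.int32(112), array([356.52678571, 270.32142857]))]
```

View pics/t3.png

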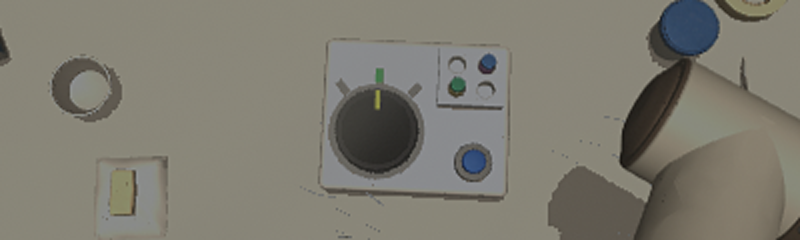

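The pointer at (377,98) stands at the green mark at (379,76). The key is back up (0.077 m), and the vials, bowl and cup have not moved.

```bash
python3 -c "from station import *;print(finish_job())"
```

```text
the job is handed in; nothing more can be done
None
```

The dial clicked into the green-mark position without running past it. The start key was then pressed to its hard stop and came back up, nothing else was moved, and the job was handed in at about 8.5 s.

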